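# Undo the left-hand spinner nut of a bathroom extractor fan

### The job

The bathroom extractor fan has been taken down for cleaning and stands face up on the counter: undo the spinner nut that holds its impeller, lift it off its thread and stand it, right way up, in the ceramic tray. The nut has a left-hand thread, so it loosens clockwise; feel that it is really coming loose, let it climb its thread as it turns, and never force it, lean on it sideways or pull at it while it is still caught. Set it down gently, and leave the impeller, the cup, comb, toothbrush and fan grille as they are.

Things in the scene. Friction and masses are not known exactly. Their poses are not given: they have to be found in the camera images.
- nut_mid (a point): Centre (half-way up) of the spinner nut, z up along its axis. White plastic, 50 mm high: below, a 16-sided skirt 44 mm across and 20 mm high, hollow and open underneath; above it a 12-sided upright finger grip 24 mm across and 30 mm high, with a slightly domed end (from 5 mm below to 25 mm above this point). 90 g. It sits in the middle of the fan's impeller.
- nut: The spinner nut itself; origin at the centre of its underside, z up. Left-hand thread: turned clockwise seen from above it climbs, several millimetres in a quarter turn; the exact pitch is not known, so follow it by feel. Play about 1.5 mm up and down, 1 mm sideways. It comes free after roughly a third of a turn, not always the same, and can then be lifted 20 mm to clear the boss, not before.
- fan: Extractor fan, white plastic, standing firmly (it does not move) on its duct pipe with the inlet up: pipe 150 mm across, flared at the top to a flange 186 mm across whose upper face is 90 mm above the counter; a small terminal box sticks out 28 mm from the pipe on the fan's +x side. Origin at the centre of its underside, on the axis of the nut, z up.
- impeller: Grey five-bladed impeller inside the fan's pipe, origin as the fan's; hub 60 mm across with its top 88 mm above the counter, blades lower. A steel rod is stuck down between the blades to stop it from turning.
- boss: Grey plastic threaded boss on the hub, 23 mm across and 19 mm high, upright, fixed; origin at its foot on top of the hub, 88 mm above the counter. The nut is screwed onto it. Its plastic thread is spoilt by more than 25 N between nut and boss, the washer's 12 N included.
- washer: Springy steel lock washer with three crests on the boss under the nut, 43 mm across; origin at the centre of its top. It presses the nut up against its thread with about 12 N at first and lets go within the first quarter turn; breaking the nut loose takes 0.2 to 0.4 N m and a firm grip, then very little.
- tray_in (a point): Centre of the floor of a white glazed ceramic tray standing on the counter, 200 mm (x) by 170 mm (y), 52 mm above the counter; walls 6 mm thick rise 20 mm above this floor. x and y along the tray's sides. A shallow drawer with a knob on the -x side is under it (not needed).
- tray: The ceramic tray with the drawer housing under it, fixed; origin at the centre of its underside, 52 mm below tray_in.
- grille: The fan's round front grille, white plastic, 188 mm across and 10 mm thick, lying on the counter beyond the fan. Bystander.
- cup: White plastic drinking cup, 72 mm across, 85 mm high. Bystander.
- comb: Black wide-tooth comb lying flat, 180 x 46 mm, 5 mm thick. Bystander.
- toothbrush: Plastic toothbrush lying flat between fan and tray, 195 mm long along its x, 15 mm high. Bystander.
Not all that is in view belongs to the job. What is shaped like the nut but orange or red is not meant.

How it is judged (in metres and radians):
On the way, in this order (a step that is already met when the one before it is completed fails the run):
1. the nut has climbed at least 4 mm on its thread, still around the boss and upright (z of nut_mid in the frame of fan between 0.122 and 0.132 m and horizontal distance between nut_mid and fan below 0.004 m and angle between nut_mid's own z axis and vertical below 0.2 rad), for 0.05 s.
2. the nut is off the boss, lifted clear of it (z of nut_mid in the frame of fan above 0.138 m), for 0.1 s.
At the end, for the whole second after the job is handed in: The nut stands at rest, dome up (within 7 degrees), on the floor of the ceramic tray: its centre within 80 mm (x) and 65 mm (y) of the middle of the floor and 22 to 27.5 mm above it (x of nut_mid in the frame of tray_in between -0.08 and 0.08 m and y of nut_mid in the frame of tray_in between -0.065 and 0.065 m and z of nut_mid in the frame of tray_in between 0.022 and 0.0275 m and angle between nut's own z axis and vertical below 0.12 rad and linear speed of nut below 0.02 m/s); the robot touches nothing.
It fails at once if the nut and the threaded boss are pressed together with more than 25 N (forced, tightened, pulled while caught, or pushed sideways) (contact force between nut and boss above 25 N).
It fails at once if the robot leans on the impeller (more than 6 N) (contact force between any of the fingers, the arm and impeller above 6 N).
It fails at once if the nut hits the tray with more than 20 N (dropped or pressed down) (contact force between nut and tray above 20 N).
It fails at once if the cup, comb, toothbrush or grille is moved by more than 15 mm (distance of any of cup, comb, toothbrush, grille from where it was at the start of the episode above 0.015 m).
It also fails if it takes over 72 s, if anything falls off the work surface, if the arm or the gripper's body presses on something with over 40 N, if the wrist force passes 120 N, or if a joint passes its speed limit or range.

### The arm

A 6-joint arm with a two-finger parallel gripper is mounted at the origin on the work surface. World frame = base frame: x ahead of the robot, y to its left, z up, the work surface at z = 0. Lengths are in m, angles in degrees, forces in N, time in s.
With the tool pointing down it reaches from about 0.3 to 0.775 m from the base axis. Payload 14.6 kg.
Tool frame: the origin (TCP) lies between the finger pads; the fingertips stand tip_reach ahead of it and the grasp point (between the pads) lies 11 mm behind it (tip_reach is the distance from the TCP to the fingertips, in m); z points along the fingers, y is the direction in which the jaws open and shut (so a half turn about z gives the same grasp; the last joint's range is limited). The gripper opens to 94 mm and grips with 3 to 60 N. Pads are 16 mm wide; open, the fingers measure 119 mm over their backs; the gripper's body (75 mm by 177 mm) begins 78 mm behind the grasp point.
Start: joints at [62.991, 17.183, 87.147, -0, 75.671, -3.816], TCP at [0.217, 0.506, 0.213] pointing down, gripper open.
Joint ranges: [-173.82, 173.82], [-45.26, 126.66], [13.44, 144.39], [-59.66, 239.66], [0, 175.72], [-146.38, 146.38]. Speed limits (degrees/s): [127.2, 127.2, 147.25, 180, 180, 180].

### API

Orientations are given as [roll, pitch, yaw] about the fixed x, y, z axes, in that order (R = Rz(yaw) Ry(pitch) Rx(roll)).
In Python, from cell import movep, servo_line, move_j, grip, dwell, inverse_kinematics, observe, snapshot, MotionError, job_done, recognise, tip_reach gives the robot as it stands. Calls block until the motion is done:
- movep(position, orientation): joint-space move of the TCP to a pose.
- servo_line(position, ori=None, max_speed=0.15, stop_force=None): straight line of the TCP; ori=None keeps the orientation; max_speed is the mean speed in m/s. With stop_force (N) it stops when the force on the tool has changed by that much, and returns True; else False.
- move_j(angles): joint-space move.
- grip(opening, grip_force=None): finger opening in m; grip_force is the grip in N (None keeps the last); returns when the fingers have stopped.
- dwell(seconds).
- inverse_kinematics(position, orientation): joint angles nearest the present ones, or None.
- observe(): the state.
- snapshot(name): name is "scene" or "top"; returns a dict with "image" (480x640x3 uint8, red, green, blue), "range_z" (480x640 float32, m along the optical axis (not along the pixel's ray), 0 where there is no reading), "vfov" (degrees; the focal length in pixels is half the picture's height over the tangent of half this angle, whatever the lens; pixels are square), "cx", "cy" (the principal point, pixels), "extrinsics" (4x4, takes a point from world to camera coordinates). Camera axes: x right, y up, looking along -z (the intrinsics and any distortion apply to the point x, -y, -z); pixel columns grow to the right and rows downward; lengths in m; the calibration is good to about 2 mm. A picture is of the moment at which its call begins.
A pose or a line that the arm cannot do raises MotionError and nothing moves.
- job_done(): hands the job in, once; it reports no verdict.
Trained networks look in the newest picture that a camera, given by its name, has taken for a name from the list of things; names that differ only in an ending like _2 or _b are one class to them, and where a whole thing is asked for, a point or a joint stands for the part that bears it (a point fixed in the world has none). Each returns a list of dicts, best first, with "confidence" (0 to 1); they miss things now and then, are a little off and sometimes report something else, mostly with a low value. They report only what shows in the picture. A call takes as long as a camera call. They do not tell look-alikes from the thing itself.
- recognise(camera, label): "centre" ([column, row] as shares, 0 to 1, of the picture: columns of its width, rows of its height, amid what is visible of it).
The state is a dict: "clock": time; "q": joint angles; "joint_velocities": joint speeds; "joint_efforts": joint torques, N m; "eef_pos": TCP position; "tcp_rot": TCP orientation; "wrist_force": force on the tool from outside, world axes, zero at the start; "torque": the same for the moment, N m; "grip_width": finger opening in m.
Only numpy, scipy, OpenCV 4.12 (cv2) and the standard library are available. Lean on these libraries where they do the work, as an engineer would, in place of code of your own. Each camera call takes 0.05 s, during which the arm holds its last target.

## Working session

There is one attempt and no reset: what is moved stays moved. The work goes in short steps, each a Python script; the robot and the scene stay as the last script left them, time stands still between calls to the robot, and variables do not carry over. Pictures are saved under pics/ and viewed, and the job is handed in when it is done.

```bash
ls; mkdir -p pics; cat > h.py <<'E'
import numpy as np, cv2
from cell import *
def save(s,n): cv2.imwrite('pics/'+n, s["image"][:,:,::-1])
def K(s):
    f=240/np.tan(np.radians(s["vfov"]/2)); return f,s["cx"],s["cy"]
def unproj(s,u,v,d):
    f,cx,cy=K(s); p=np.array([(u-cx)/f*d,-(v-cy)/f*d,-d,1.0]); return (np.linalg.inv(s["extrinsics"])@p)[:3]
def ray(s,u,v):
    E=np.linalg.inv(s["extrinsics"]); f,cx,cy=K(s)
    return E[:3,3],E[:3,:3]@np.array([(u-cx)/f,-(v-cy)/f,-1.0])
def atz(s,u,v,z):
    o,d=ray(s,u,v); return o+d*(z-o[2])/d[2]
def proj(s,p):
    f,cx,cy=K(s); c=s["extrinsics"]@np.append(p,1); return cx+f*c[0]/-c[2], cy-f*c[1]/-c[2]
E
python3 - <<'E'
from h import *
print(tip_reach, observe())
for n in("scene","top"):
    s=snapshot(n); save(s,n+'0.png'); print(n,{k:v for k,v in s.items() if k not in("image","range_z")})
    for l in("nut_mid","fan","tray","cup","comb","toothbrush","grille"):
        r=recognise(n,l)
        for x in r[:3]:
            u,v=x["centre"][0]*640,x["centre"][1]*480
            d=s["range_z"][min(int(v),479),min(int(u),639)]
            print(n,l,round(x["confidence"],2),round(u),round(v),unproj(s,u,v,d).round(3))
E
```

```text
pics
0.008 {'clock': 0.0, 'q': array([ 6.29907548e+01,  1.72162863e+01,  8.71820756e+01, -1.12419052e-03,
        7.56699140e+01, -3.81803544e+00]), 'joint_velocities': array([-0.05000736,  0.07121085, -0.04883099,  0.03332287,  0.12027993,
       -0.0368968 ]), 'joint_efforts': array([ 2.53477401e-04, -5.31809986e+01, -3.52732050e+01,  7.08064903e-02,
        2.44740327e-02, -6.79042205e-05]), 'eef_pos': array([0.21649594, 0.50530969, 0.21286692]), 'tcp_rot': array([-1.79931803e+02, -3.45989191e-03,  1.56809067e+02]), 'wrist_force': array([-0.19832342, -0.07343374,  0.3468754 ]), 'torque': array([-0.01191634,  0.01381433,  0.02511396]), 'grip_width': 0.0940826832441015}
scene {'vfov': 46.59573890378901, 'cx': 320.9020156201128, 'cy': 236.9603316180734, 'extrinsics': array([[-0.64338614,  0.76553794,  0.00243506,  0.35718485],
       [-0.527706  , -0.44580334,  0.72303925,  0.2287186 ],
       [ 0.55459954,  0.46390843,  0.69080266, -1.51878427],
       [ 0.        ,  0.        ,  0.        ,  1.        ]])}
scene nut_mid 0.84 307 260 [ 0.585 -0.014  0.036]
scene nut_mid 0.79 202 250
[... 543 characters left out ...]
 9.88471184e-01,  1.64578317e-02,  1.50511984e-01,
        -5.91883553e-01],
       [-1.50417063e-01, -6.86792734e-03,  9.88598775e-01,
        -1.16177466e+00],
       [ 0.00000000e+00,  0.00000000e+00,  0.00000000e+00,
         1.00000000e+00]])}
top nut_mid 0.92 414 260 [ 0.538 -0.17   0.144]
top nut_mid 0.9 343 249 [ 0.57  -0.031  0.049]
top nut_mid 0.9 429 201 [ 0.684 -0.221  0.032]
top fan 0.61 414 251 [ 0.564 -0.178  0.089]
top fan 0.4 139 217 [0.641 0.428 0.005]
top tray 0.63 241 265 [0.532 0.187 0.055]
top cup 0.87 137 218 [0.638 0.43  0.014]
top comb 0.94 510 247 [ 0.587 -0.407 -0.   ]
top toothbrush 0.93 327 318 [ 0.423  0.    -0.002]
top grille 0.82 339 163 [ 0.774 -0.022  0.009]
```

View pics/scene0.png

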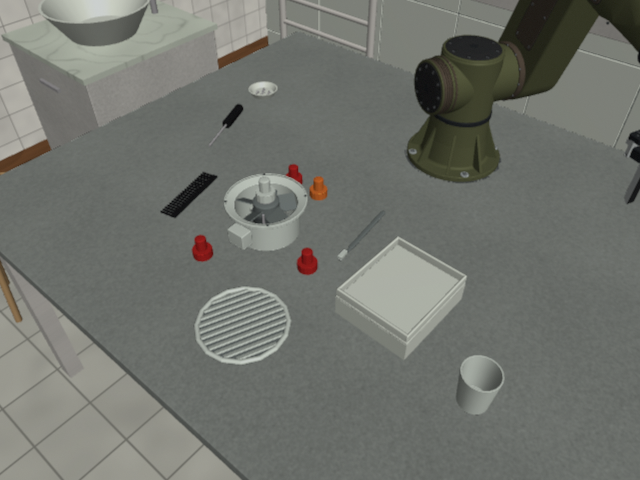

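View pics/top0.png

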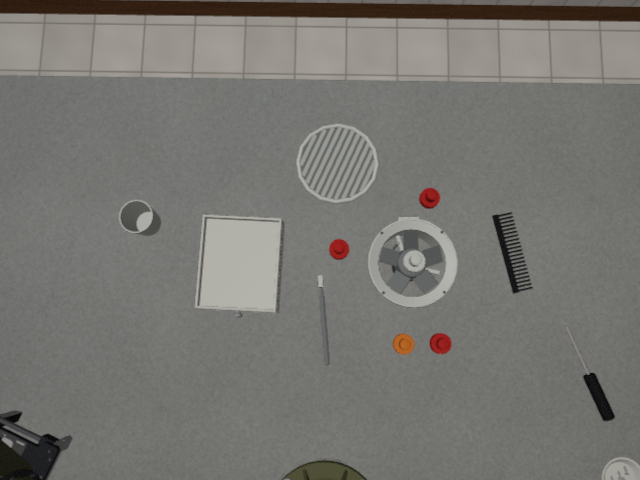

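```bash
cat >> h.py <<'E'
def cloud(s):
    f,cx,cy=K(s); v,u=np.mgrid[0:480,0:640]; d=s["range_z"]
    P=np.stack([(u-cx)/f*d,-(v-cy)/f*d,-d,np.ones_like(d)],-1)@np.linalg.inv(s["extrinsics"]).T
    P=P[...,:3]; P[d<=0]=np.nan; return P
E
python3 - <<'E'
from h import *
for n,c in(("scene",(264,205)),("top",(414,262))):
    s=snapshot(n); P=cloud(s)
    crop=s["image"][c[1]-50:c[1]+50,c[0]-60:c[0]+60]
    save({"image":cv2.resize(crop,None,fx=6,fy=6,interpolation=cv2.INTER_CUBIC)},n+'_c.png')
    m=(P[...,2]>0.118)&(abs(P[...,0]-.55)<.08)&(abs(P[...,1]+.17)<.08)
    vv,uu=np.nonzero(m); Q=P[m]; print(n,m.sum(),"px",uu.min(),uu.max(),vv.min(),vv.max(),"xyz min",Q.min(0).round(4),"max",Q.max(0).round(4),"med",np.median(Q,0).round(4))
    m=(abs(P[...,2]-.09)<.006)&(abs(P[...,0]-.55)<.13)&(abs(P[...,1]+.17)<.13)
    Q=P[m]; r=np.hypot(Q[:,0]-.545,Q[:,1]+.172); Q=Q[r>.06]
    print("flange",Q.min(0).round(4),Q.max(0).round(4),np.median(Q[:,2]))
    # tray
    m=(abs(P[...,2]-.052)<.006)&(abs(P[...,0]-.54)<.13)&(abs(P[...,1]-.2)<.13); Q=P[m]
    print("tray floor",np.percentile(Q,[1,50,99],axis=0).round(4))
    m=(abs(P[...,2]-.072)<.006)&(abs(P[...,0]-.54)<.15)&(abs(P[...,1]-.2)<.15); Q=P[m]
    print("tray rim",np.percentile(Q,[1,50,99],axis=0).round(4)); print(cv2.minAreaRect(Q[:,:2].astype(np.float32)))
E
```

```text
scene 162 px 258 269 176 191 xyz min [ 0.5283 -0.1871  0.119 ] max [ 0.5544 -0.1604  0.1459] med [ 0.5453 -0.1696  0.138 ]
flange [ 0.4474 -0.2676  0.084 ] [ 0.6341 -0.0816  0.0947] 0.08753455551118172
tray floor [[0.4397 0.1084 0.047 ]
 [0.5374 0.1903 0.0521]
 [0.6369 0.2742 0.0572]]
tray rim [[0.4351 0.103  0.0661]
 [0.5566 0.1973 0.0708]
 [0.6383 0.2763 0.0752]]
((0.5358067750930786, 0.18891948461532593), (0.17224925756454468, 0.20381076633930206), 88.17108917236328)
top 148 px 407 423 252 269 xyz min [ 0.5229 -0.1887  0.118 ] max [ 0.5576 -0.1599  0.1498] med [ 0.5389 -0.1744  0.142 ]
flange [ 0.4476 -0.2684  0.084 ] [ 0.632  -0.0832  0.0959] 0.08700271620196931
tray floor [[0.4434 0.1099 0.0471]
 [0.5343 0.1887 0.0522]
 [0.6283 0.2667 0.0572]]
tray rim [[0.4344 0.1006 0.0663]
 [0.5355 0.191  0.0713]
 [0.636  0.2739 0.0768]]
((0.5355000495910645, 0.1877022385597229), (0.17095854878425598, 0.20040911436080933), 88.0346450805664)
```

View pics/scene_c.png

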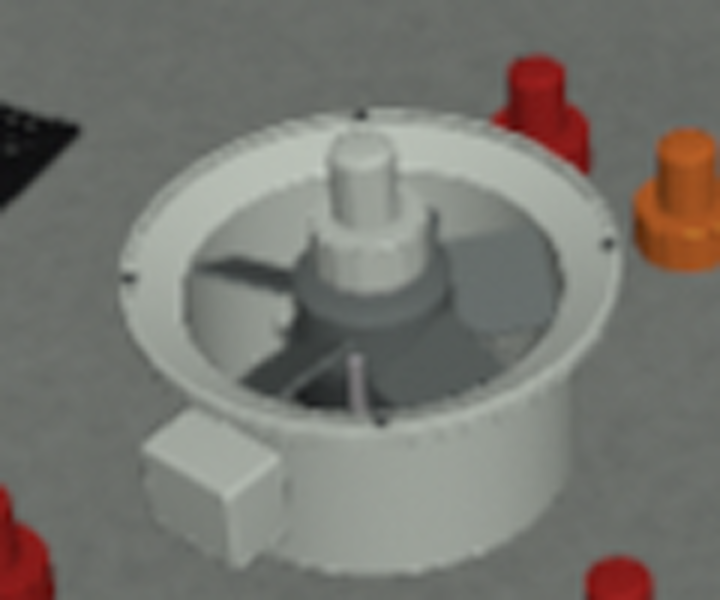

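View pics/top_c.png

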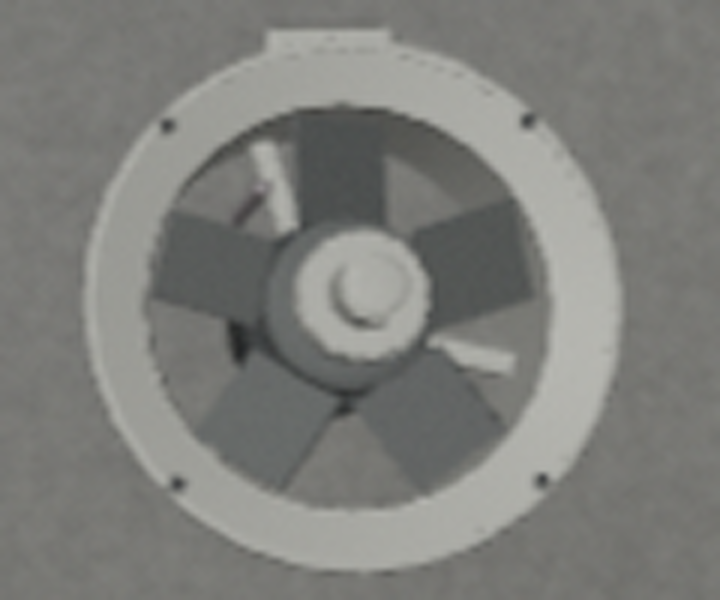

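```bash
python3 - <<'E'
from h import *
S=snapshot("scene");T=snapshot("top")
def tri(a,b):
    o1,d1=ray(S,*a);o2,d2=ray(T,*b)
    d1=d1/np.linalg.norm(d1);d2=d2/np.linalg.norm(d2)
    t=np.linalg.lstsq(np.stack([d1,-d2],1),o2-o1,rcond=None)[0]
    p,q=o1+t[0]*d1,o2+t[1]*d2; return ((p+q)/2).round(4),np.linalg.norm(p-q).round(4)
sc=lambda x,y:(204+(x+.5)/6-.5,155+(y+.5)/6-.5); tc=lambda x,y:(354+(x+.5)/6-.5,212+(y+.5)/6-.5)
print("dome",tri(sc(363,150),tc(371,288)))
for p in([.54,-.1755,.142],[.54,-.1755,.112],[.54,-.1755,.09]):
    a=proj(S,p);b=proj(T,p); print(p,((a[0]-204)*6,(a[1]-155)*6),((b[0]-354)*6,(b[1]-212)*6))
# flange outer bolts
print(tri(sc(128,278),tc(543,481)),tri(sc(360,115),tc(178,484)) ,tri(sc(608,243),tc(178,484)), tri(sc(360,115),tc(543,481)),tri(sc(128,278),tc(528,121)),tri(sc(380,420),tc(167,125)))
print(observe()["clock"])
for y in range(-180,180,20):
    q=inverse_kinematics([.54,-.1755,.2],[180,0,y]); print(y,None if q is None else np.round(q,0))
E
```

```text
dome (array([ 0.5395, -0.1735,  0.1416]), np.float64(0.0003))
[0.54, -0.1755, 0.142] (np.float64(355.9259142476226), np.float64(145.11458343663406)) (np.float64(375.1647346095016), np.float64(283.6259582906755))
[0.54, -0.1755, 0.112] (np.float64(361.57893109706197), np.float64(210.27920743787485)) (np.float64(360.99796741957243), np.float64(293.7975293479001))
[0.54, -0.1755, 0.09] (np.float64(365.604242719465), np.float64(256.6806113869437)) (np.float64(351.07227445795934), np.float64(300.9240593386671))
(array([ 0.5134, -0.2902, -0.0041]), np.float64(0.081)) (array([ 0.5047, -0.1437,  0.1478]), np.float64(0.0928)) (array([ 0.4763, -0.1143,  0.0903]), np.float64(0.0016)) (array([ 0.4795, -0.2394,  0.0903]), np.float64(0.0011)) (array([ 0.6047, -0.2363,  0.0895]), np.float64(0.001)) (array([ 0.6012, -0.1107,  0.0903]), np.float64(0.0007))
1.0
-180 [ -22.   20.   85.    0.   75. -112.]
-160 [ -22.   20.   85.    0.   75. -132.]
-140 None
-120 None
-100 None
-80 None
-60 [-22.  20.  85.  -0.  75. 128.]
-40 [-22.  20.  85.  -0.  75. 108.]
-20 [-22.  20.  85.  -0.  75.  88.]
0 [-22.  20.  85.  -0.  75.  68.]
20 [-22.  20.  85.  -0.  75.  48.]
40 [-22.  20.  85.  -0.  75.  28.]
60 [-22.  20.  85.  -0.  75.   8.]
80 [-22.  20.  85.   0.  75. -12.]
100 [-22.  20.  85.   0.  75. -32.]
120 [-22.  20.  85.   0.  75. -52.]
140 [-22.  20.  85.   0.  75. -72.]
160 [-22.  20.  85.   0.  75. -92.]
```

```bash
python3 - <<'E'
from h import *
C=np.array([.5403,-.1750])
def st(t):
    o=observe(); print(t,round(o["clock"],2),"p",o["eef_pos"].round(4),"r",o["tcp_rot"].round(2),"F",o["wrist_force"].round(2),"T",o["torque"].round(3),"w",round(o["grip_width"],4),"q6",round(o["q"][5],1))
movep([*C,.21],[180,0,110]); grip(.045,3); st("above")
servo_line([*C,.150],max_speed=.12); st("lo")
hit=servo_line([*C,.1235],max_speed=.04,stop_force=5); print(hit); dwell(.2); st("down")
grip(.0,3); dwell(.2); st("grip")
E
```

```text
above 4.55 p [ 0.5403 -0.175   0.21  ] r [180.  -0. 110.] F [0.31 0.65 1.46] T [-0.077  0.06   0.019] w 0.0448 q6 -41.6
lo 5.2 p [ 0.5406 -0.1751  0.1506] r [1.7997e+02 3.0000e-02 1.1000e+02] F [-0.15 -0.44 -0.05] T [-0.065  0.05   0.043] w 0.0454 q6 -41.6
False
down 6.21 p [ 0.5404 -0.175   0.1237] r [1.7999e+02 1.0000e-02 1.1000e+02] F [-0.89 -0.33 -0.18] T [-0.057  0.087  0.033] w 0.045 q6 -41.6
grip 6.9 p [ 0.5399 -0.1752  0.1235] r [-1.7995e+02 -1.0000e-02  1.0999e+02] F [-5.55 -0.79  3.02] T [-0.4    1.05  -0.025] w 0.0245 q6 -41.6
```

```bash
cat >> h.py <<'E'
def st(t):
    o=observe(); print(t,round(o["clock"],2),"p",o["eef_pos"].round(4),"y",o["tcp_rot"][2].round(1),"F",o["wrist_force"].round(2),"T",o["torque"].round(3),"w",round(o["grip_width"],4),"q6",round(o["q"][5],1)); return o
E
python3 - <<'E'
from h import *
j=np.array([np.sin(np.radians(110)),-np.cos(np.radians(110))])
C=np.array([.5403,-.1750])
for k in range(4):
    C=C-.0004*j; servo_line([*C,.1235],max_speed=.02); dwell(.1); o=st(C.round(5)); print(o["wrist_force"][:2]@j)
    if o["wrist_force"][:2]@j>-1: break
E
```

```text
[ 0.53992 -0.17514] 7.25 p [ 0.5398 -0.1752  0.1235] y 110.0 F [-3.99 -2.18  1.87] T [-0.435  0.895 -0.068] w 0.0245 q6 -41.7
-4.498066082617988
[ 0.53955 -0.17527] 7.6 p [ 0.5397 -0.1753  0.1236] y 110.0 F [-1.49 -0.41  2.33] T [-0.277  0.444 -0.013] w 0.0244 q6 -41.7
-1.5409772016868781
[ 0.53917 -0.17541] 7.95 p [ 0.5394 -0.1753  0.1236] y 110.0 F [ 0.7  -0.5   2.35] T [-0.02  -0.221  0.046] w 0.0246 q6 -41.7
0.4866701840309685
```

```bash
python3 - <<'E'
from h import *
Y=205
j=np.array([np.sin(np.radians(Y)),-np.cos(np.radians(Y))])
C=np.array([.5393,-.1747])
grip(.045,3); st("open")
servo_line([*C,.1235],[180,0,157],max_speed=.1)
servo_line([*C,.1235],[180,0,Y],max_speed=.1); st("turned")
dwell(.2);z=st("base")["wrist_force"]
grip(0,3); dwell(.1); o=st("grip")
for k in range(6):
    f=(o["wrist_force"]-z)[:2]@j; print("f",f.round(2))
    if abs(f)<1: break
    C=C+.0003*np.sign(f)*j*(1 if abs(f)<4 else 2); servo_line([*C,.1235],max_speed=.02); dwell(.1); o=st(C.round(5))
E
```

```text
open 8.48 p [ 0.5392 -0.1754  0.1235] y 110.0 F [ 0.7   0.85 -0.01] T [-0.006  0.042  0.014] w 0.045 q6 -41.7
turned 10.44 p [ 0.5393 -0.1747  0.1235] y -155.1 F [-0.07 -0.31  0.11] T [ 0.105  0.009 -0.001] w 0.0447 q6 -136.5
base 10.64 p [ 0.5393 -0.1747  0.1235] y -155.0 F [ 0.54  0.27 -0.64] T [0.081 0.05  0.019] w 0.0449 q6 -136.6
grip 11.19 p [ 0.5393 -0.1748  0.1235] y -155.0 F [ 0.28  0.21 -0.08] T [-0.114  0.043 -0.044] w 0.0243 q6 -136.6
f 0.05
```

```bash
python3 - <<'E'
from h import *
C=np.array([.5393,-.1747]); z=.1235; Y=205.
grip(0,20); dwell(.1); st("20"); 
grip(0,55); dwell(.15); b=st("55")
for k in range(6):
    Y-=2; servo_line([*C,z],[180,0,Y],max_speed=.1); dwell(.05); o=st(Y)
    F=o["wrist_force"]-0
    if abs(F[:2]).max()>8 or abs(F[2])>8: break
    z+=np.clip(F[2]/15,-.3,.4)*1e-3
E
```

```text
20 11.51 p [ 0.5393 -0.1748  0.1235] y -155.0 F [ 0.89 -1.76  1.  ] T [-0.174  0.013  0.015] w 0.0242 q6 -136.7
55 11.88 p [ 0.5393 -0.1747  0.1235] y -155.0 F [ 0.13 -1.53  0.85] T [-0.254  0.009  0.035] w 0.0234 q6 -136.7
203.0 12.18 p [ 0.5393 -0.1747  0.1236] y -156.9 F [-0.37 -0.72  1.4 ] T [-0.128  0.181  0.052] w 0.0233 q6 -134.7
201.0 12.47 p [ 0.5393 -0.1747  0.1237] y -158.9 F [-0.67 -1.21  3.71] T [-0.057  0.157  0.011] w 0.0233 q6 -132.7
199.0 12.78 p [ 0.5393 -0.1746  0.1238] y -160.9 F [ 0.05 -0.4   0.9 ] T [-0.012 -0.003  0.004] w 0.0235 q6 -130.7
197.0 13.07 p [ 0.5393 -0.1746  0.1238] y -162.9 F [-0.42  0.11  0.7 ] T [0.111 0.063 0.073] w 0.0234 q6 -128.7
195.0 13.38 p [ 0.5393 -0.1746  0.1239] y -164.9 F [-0.41  0.56  0.92] T [0.189 0.033 0.037] w 0.0236 q6 -126.7
193.0 13.68 p [ 0.5393 -0.1746  0.1241] y -166.9 F [0.87 1.03 1.79] T [0.291 0.084 0.031] w 0.0234 q6 -124.7
```

```bash
python3 - <<'E'
from h import *
C=np.array([.5393,-.1747]); z=.1242; Y=193.
for k in range(8):
    Y-=3; servo_line([*C,z],[180,0,Y],max_speed=.1); o=st(Y)
    F=o["wrist_force"]-0
    if abs(F[:2]).max()>8 or abs(F[2])>9: break
    z+=np.clip((F[2]-.5)/12,-.3,.4)*1e-3
print(z)
E
```

```text
190.0 13.93 p [ 0.5393 -0.1747  0.1243] y -169.9 F [ 0.17 -0.02  1.53] T [ 0.201  0.074 -0.14 ] w 0.0234 q6 -121.7
187.0 14.18 p [ 0.5393 -0.1747  0.1243] y -172.9 F [0.48 1.76 1.16] T [ 0.128  0.043 -0.026] w 0.0236 q6 -118.8
184.0 14.43 p [ 0.5393 -0.1747  0.1243] y -175.9 F [-0.13  0.6   1.  ] T [0.071 0.026 0.005] w 0.0238 q6 -115.8
181.0 14.68 p [ 0.5393 -0.1747  0.1244] y -178.8 F [0.05 0.06 1.59] T [ 0.012  0.004 -0.064] w 0.0237 q6 -112.8
178.0 14.93 p [ 0.5393 -0.1747  0.1244] y 178.2 F [-0.33 -0.28  1.32] T [-0.009 -0.008 -0.009] w 0.0236 q6 -109.8
175.0 15.18 p [ 0.5392 -0.1747  0.1244] y 175.2 F [-0.82  0.28  0.7 ] T [0.048 0.023 0.004] w 0.0235 q6 -106.8
172.0 15.43 p [ 0.5393 -0.1747  0.1245] y 172.2 F [-1.12  0.36  0.06] T [0.041 0.032 0.014] w 0.0233 q6 -103.8
169.0 15.68 p [ 0.5393 -0.1747  0.1245] y 169.2 F [ 0.19  0.05 -0.04] T [ 0.057 -0.029 -0.002] w 0.0234 q6 -100.8
0.12447542675521459
```

```bash
python3 - <<'E'
from h import *
for n,c in(("scene",(264,185)),("top",(414,262))):
    s=snapshot(n); 
    crop=s["image"][c[1]-50:c[1]+50,c[0]-60:c[0]+60]
    save({"image":cv2.resize(crop,None,fx=6,fy=6,interpolation=cv2.INTER_CUBIC)},n+'_g.png')
E
```

```text
(no output)
```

View pics/scene_g.png

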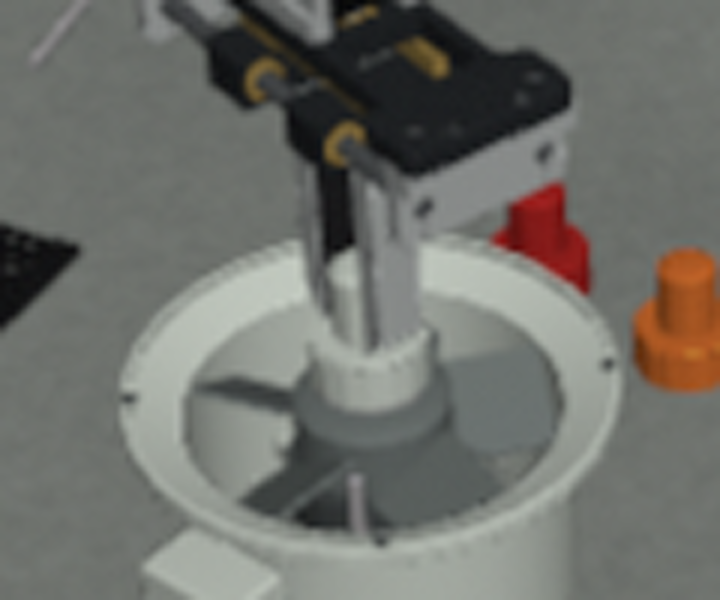

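```bash
python3 - <<'E'
from h import *
C=np.array([.5393,-.1747]); z=.12448; Y=169.
st("0")
for d in(.3,.6,.9,1.2):
    servo_line([*C,z+d*1e-3],[180,0,Y],max_speed=.02); dwell(.08); o=st(d)
    if o["wrist_force"][2]<-4: break
E
```

```text
0 15.78 p [ 0.5393 -0.1747  0.1245] y 169.1 F [-0.13  0.12 -0.69] T [0.031 0.019 0.053] w 0.0235 q6 -100.8
0.3 16.11 p [ 0.5393 -0.1747  0.1247] y 169.0 F [-0.17 -1.51 -0.8 ] T [ 0.006 -0.006 -0.016] w 0.0234 q6 -100.7
0.6 16.44 p [ 0.5393 -0.1747  0.1251] y 169.0 F [ 0.45  0.46 -0.96] T [-0.009  0.025  0.064] w 0.0234 q6 -100.7
0.9 16.77 p [ 0.5393 -0.1747  0.1253] y 169.0 F [ 0.46 -0.04 -2.28] T [ 0.045 -0.063  0.029] w 0.0234 q6 -100.7
1.2 17.11 p [ 0.5392 -0.1747  0.1255] y 169.0 F [ 0.78 -0.06 -3.81] T [-0.008 -0.08   0.064] w 0.0235 q6 -100.7
```

```bash
python3 - <<'E'
from h import *
C=np.array([.5393,-.1747]); z=.1252; Y=169.
for k in range(12):
    Y-=4; z+=4*.05e-3
    servo_line([*C,z],[180,0,Y],max_speed=.1); o=st(f"{Y} {z:.4f}")
    F=o["wrist_force"]
    if abs(F[:2]).max()>8 or abs(F[2])>9: break
    if F[2]>.5: z+=min((F[2])/10,.4)*1e-3
    if F[2]<-2: z+=max((F[2]+1)/10,-.3)*1e-3
print(z)
E
```

```text
165.0 0.1254 17.36 p [ 0.5394 -0.1747  0.1255] y 165.1 F [-0.14 -0.39 -1.64] T [ 0.017 -0.019  0.047] w 0.0233 q6 -96.7
161.0 0.1256 17.61 p [ 0.5394 -0.1747  0.1257] y 161.2 F [-0.6   0.25 -0.98] T [-0.044  0.008  0.003] w 0.0237 q6 -92.8
157.0 0.1258 17.86 p [ 0.5393 -0.1747  0.1259] y 157.2 F [-0.4  -0.44 -1.56] T [ 0.051  0.031 -0.068] w 0.0233 q6 -88.8
153.0 0.1260 18.11 p [ 0.5393 -0.1747  0.126 ] y 153.2 F [ 0.2   0.45 -1.28] T [-0.011  0.012  0.006] w 0.0232 q6 -84.9
149.0 0.1262 18.36 p [ 0.5393 -0.1747  0.1262] y 149.2 F [ 0.21  0.47 -0.89] T [ 0.02  -0.025  0.051] w 0.0232 q6 -80.9
145.0 0.1264 18.61 p [ 0.5393 -0.1747  0.1264] y 145.2 F [ 0.21 -0.06  0.1 ] T [ 0.    -0.007 -0.039] w 0.0234 q6 -76.9
141.0 0.1266 18.86 p [ 0.5393 -0.1747  0.1266] y 141.2 F [-0.19 -0.79 -0.1 ] T [-0.049 -0.004  0.04 ] w 0.0234 q6 -72.9
137.0 0.1268 19.11 p [ 0.5393 -0.1747  0.1268] y 137.2 F [-0.52  0.   -1.23] T [-0.071  0.029 -0.002] w 0.0234 q6 -68.9
133.0 0.1270 19.36 p [ 0.5393 -0.1747  0.127 ] y 133.2 F [ 0.67 -0.13 -0.75] T [-0.031  0.051 -0.039] w 0.0233 q6 -64.9
129.0 0.1272 19.61 p [ 0.5393 -0.1747  0.1272] y 129.2 F [-0.29 -0.3  -1.6 ] T [-0.012  0.06   0.007] w 0.0238 q6 -60.9
125.0 0.1274 19.86 p [ 0.5393 -0.1747  0.1274] y 125.2 F [-0.34 -0.67 -0.89] T [ 0.021  0.033 -0.04 ] w 0.0234 q6 -56.9
121.0 0.1276 20.11 p [ 0.5393 -0.1747  0.1276] y 121.2 F [ 0.16  0.04 -0.7 ] T [-0.073 -0.     0.008] w 0.0235 q6 -52.9
0.12760000000000007
```

```bash
python3 - <<'E'
from h import *
C=np.array([.5393,-.1747]); z=.1276; Y=121.
for k in range(11):
    Y-=4; z+=4*.052e-3
    servo_line([*C,z],[180,0,Y],max_speed=.1); o=st(f"{Y} {z:.4f}")
    F=o["wrist_force"]
    if abs(F[:2]).max()>8 or abs(F[2])>9: break
    if F[2]>.5: z+=min((F[2])/10,.4)*1e-3
    if F[2]<-2: z+=max((F[2]+1)/10,-.3)*1e-3
for d in(.3,.6,.9,1.2,1.5,1.8):
    servo_line([*C,z+d*1e-3],[180,0,Y],max_speed=.02); dwell(.06); o=st(f"pull {d}")
    if o["wrist_force"][2]<-4: break
E
```

```text
117.0 0.1278 20.36 p [ 0.5393 -0.1747  0.1278] y 117.2 F [-0.56  0.05 -0.51] T [-0.     0.025 -0.058] w 0.0237 q6 -48.9
113.0 0.1280 20.61 p [ 0.5393 -0.1747  0.128 ] y 113.2 F [ 0.25 -1.13 -0.39] T [-0.047  0.016 -0.023] w 0.0234 q6 -44.9
109.0 0.1282 20.86 p [ 0.5393 -0.1747  0.1282] y 109.2 F [-0.2   0.24 -1.05] T [-0.024  0.032  0.038] w 0.0233 q6 -40.9
105.0 0.1284 21.11 p [ 0.5393 -0.1747  0.1284] y 105.2 F [ 0.65 -0.6  -1.83] T [-0.067  0.05  -0.039] w 0.0231 q6 -36.9
101.0 0.1286 21.36 p [ 0.5393 -0.1747  0.1286] y 101.2 F [-0.38  0.21 -1.41] T [-0.05   0.055 -0.006] w 0.0231 q6 -32.9
97.0 0.1288 21.61 p [ 0.5393 -0.1747  0.1288] y 97.2 F [-0.31 -0.36 -1.14] T [-0.034  0.03   0.033] w 0.0232 q6 -28.9
93.0 0.1291 21.86 p [ 0.5393 -0.1747  0.1291] y 93.2 F [-0.72 -0.31 -0.38] T [-0.036  0.075 -0.011] w 0.0233 q6 -24.9
89.0 0.1293 22.11 p [ 0.5393 -0.1747  0.1293] y 89.2 F [-0.01  0.   -1.39] T [-0.013  0.041  0.022] w 0.0235 q6 -20.9
85.0 0.1295 22.36 p [ 0.5393 -0.1747  0.1295] y 85.2 F [-0.69 -0.13 -0.73] T [-0.061  0.084  0.014] w 0.0233 q6 -16.9
81.0 0.1297 22.61 p [ 0.5393
[... 189 characters left out ...]
 w 0.0233 q6 -8.9
pull 0.3 23.17 p [ 0.5393 -0.1747  0.1302] y 77.1 F [ 0.66 -0.53  0.16] T [-0.041  0.134  0.021] w 0.0236 q6 -8.7
pull 0.6 23.48 p [ 0.5393 -0.1747  0.1305] y 77.0 F [ 0.29 -0.83 -0.86] T [-0.065  0.104  0.028] w 0.0235 q6 -8.7
pull 0.9 23.78 p [ 0.5393 -0.1747  0.1308] y 77.0 F [-0.93  0.34 -1.05] T [-0.075  0.044 -0.014] w 0.0232 q6 -8.7
pull 1.2 24.09 p [ 0.5393 -0.1747  0.1311] y 77.0 F [ 0.01 -0.   -1.32] T [-0.018  0.073 -0.002] w 0.0236 q6 -8.7
pull 1.5 24.4 p [ 0.5393 -0.1747  0.1314] y 77.0 F [-0.28  1.22 -1.8 ] T [-0.093  0.058  0.048] w 0.0237 q6 -8.7
pull 1.8 24.71 p [ 0.5393 -0.1747  0.1317] y 77.0 F [ 0.38 -0.73 -1.32] T [-0.025  0.084  0.058] w 0.0234 q6 -8.7
```

```bash
python3 - <<'E'
from h import *
C=np.array([.5393,-.1747])
s=snapshot("scene");c=(264,185)
save({"image":cv2.resize(s["image"][c[1]-50:c[1]+50,c[0]-60:c[0]+60],None,fx=6,fy=6,interpolation=cv2.INTER_CUBIC)},'scene_g2.png')
z=.1317
while z<.140:
    z+=.002; h=servo_line([*C,z],[180,0,77],max_speed=.02,stop_force=4); o=st(f"{z:.4f} {h}")
    if h or o["wrist_force"][2]<-4.5: break
s=snapshot("scene")
save({"image":cv2.resize(s["image"][c[1]-50:c[1]+50,c[0]-60:c[0]+60],None,fx=6,fy=6,interpolation=cv2.INTER_CUBIC)},'scene_g3.png')
E
```

```text
0.1337 False 25.01 p [ 0.5394 -0.1747  0.1339] y 77.0 F [ 0.11  0.4  -1.55] T [-0.054  0.091 -0.041] w 0.0233 q6 -8.7
0.1357 False 25.26 p [ 0.5394 -0.1747  0.1359] y 77.0 F [ 0.84 -0.22 -0.48] T [-0.065  0.071  0.005] w 0.0235 q6 -8.7
0.1377 False 25.51 p [ 0.5394 -0.1747  0.1378] y 77.0 F [ 0.07 -0.63 -1.21] T [-0.025  0.031 -0.021] w 0.0236 q6 -8.7
0.1397 False 25.76 p [ 0.5394 -0.1747  0.1398] y 77.0 F [-0.22 -0.13 -1.68] T [-0.065  0.069 -0.088] w 0.0238 q6 -8.7
0.1417 False 26.01 p [ 0.5394 -0.1747  0.1418] y 77.0 F [ 0.23  0.76 -0.06] T [-0.133  0.057 -0.023] w 0.0231 q6 -8.7
```

View pics/scene_g2.png

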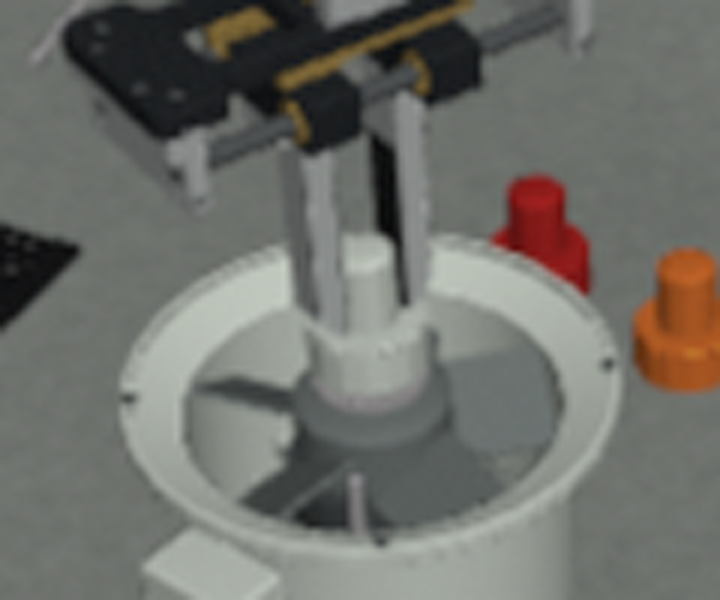

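View pics/scene_g3.png

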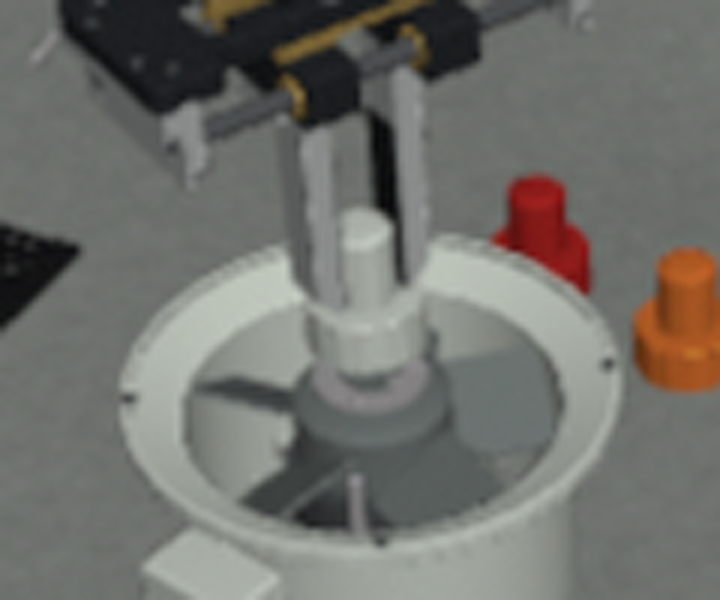

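```bash
python3 - <<'E'
from h import *
C=np.array([.5393,-.1747])
servo_line([*C,.165],[180,0,77],max_speed=.04,stop_force=5); st("up1")
servo_line([*C,.22],[180,0,77],max_speed=.12); st("up2")
servo_line([.536,.189,.22],[180,0,77],max_speed=.15); st("over")
servo_line([.536,.189,.10],[180,0,77],max_speed=.1); st("low")
s=snapshot("scene"); save(s,'tray1.png')
E
```

```text
up1 26.79 p [ 0.5392 -0.1747  0.1649] y 77.0 F [-0.78 -0.46 -1.19] T [-0.054  0.049  0.013] w 0.0236 q6 -8.6
up2 27.4 p [ 0.5391 -0.1746  0.2192] y 77.0 F [ 0.52 -0.15 -0.71] T [-0.072  0.074 -0.075] w 0.0232 q6 -8.7
over 29.98 p [0.5361 0.1886 0.22  ] y 77.0 F [-0.43 -0.69 -1.08] T [-0.081  0.05  -0.037] w 0.0233 q6 28.7
low 31.32 p [0.5363 0.1891 0.1006] y 77.0 F [ 0.67  0.09 -0.73] T [-0.064  0.127  0.073] w 0.0235 q6 28.7
```

View pics/tray1.png

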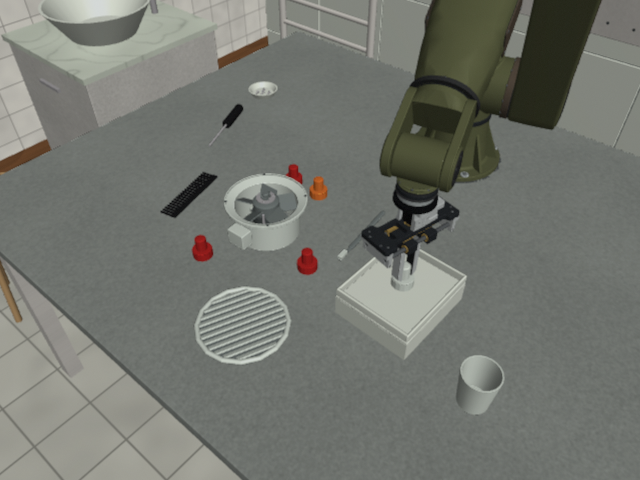

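The nut is off, held upright over the tray floor at about pixel (402,282). Next I lower it gently by feel.

```bash
python3 - <<'E'
from h import *
P=[.536,.189]
servo_line([*P,.090],max_speed=.05); dwell(.1); st("pre")
h=servo_line([*P,.078],max_speed=.012,stop_force=3); o=st(h)
z=o["eef_pos"][2]; servo_line([*P,z],max_speed=.01); dwell(.2); st("set")
E
```

```text
pre 31.82 p [0.536 0.189 0.09 ] y 77.0 F [ 0.    0.04 -1.02] T [-0.049  0.061 -0.01 ] w 0.0232 q6 28.7
True 32.53 p [0.536  0.189  0.0815] y 77.0 F [-1.08  0.02  5.51] T [-0.162  0.227 -0.012] w 0.0235 q6 28.7
set 32.98 p [0.5361 0.189  0.0815] y 77.0 F [-0.37  0.62  1.16] T [-0.041  0.031  0.022] w 0.0233 q6 28.7
```

```bash
python3 - <<'E'
from h import *
P=[.536,.189]
grip(0,5); dwell(.1); st("soft"); grip(.05,5); dwell(.1); st("open")
servo_line([*P,.11],max_speed=.04,stop_force=4); st("up"); servo_line([*P,.2],max_speed=.12)
movep([.40,.36,.25],[180,0,77]); dwell(.3); st("away")
for n in("scene","top"):
    s=snapshot(n); save(s,n+'_end.png'); P_=cloud(s)
    m=(P_[...,2]>.092)&(abs(P_[...,0]-.536)<.05)&(abs(P_[...,1]-.189)<.05); Q=P_[m]; print(n,m.sum(),np.median(Q,0).round(4),Q[:,2].max())
    m=(P_[...,2]>.065)&(abs(P_[...,0]-.536)<.05)&(abs(P_[...,1]-.189)<.05); vv,uu=np.nonzero(m); print(uu.min(),uu.max(),vv.min(),vv.max())
    for l in("cup","comb","toothbrush","grille"):
        for x in recognise(n,l)[:1]: print(l,round(x["centre"][0]*640),round(x["centre"][1]*480))
    c=(403,280) if n=="scene" else (241,265)
    save({"image":cv2.resize(s["image"][c[1]-50:c[1]+50,c[0]-60:c[0]+60],None,fx=6,fy=6,interpolation=cv2.INTER_CUBIC)},n+'_endc.png')
E
```

```text
soft 33.3 p [0.536  0.189  0.0815] y 77.0 F [0.16 0.61 0.01] T [-0.089 -0.063 -0.049] w 0.0247 q6 28.7
open 34.0 p [0.536  0.189  0.0815] y 77.0 F [ 0.85  0.88 -0.63] T [-0.019  0.137 -0.01 ] w 0.0501 q6 28.7
up 34.86 p [0.5359 0.189  0.1098] y 77.0 F [-0.33 -0.37 -0.68] T [-0.033  0.174 -0.019] w 0.0501 q6 28.7
away 36.96 p [0.4005 0.3594 0.2497] y 76.9 F [-1.02 -0.36  0.36] T [-0.053  0.073 -0.009] w 0.0499 q6 51.1
scene 130 [0.5406 0.1908 0.1003] 0.10421282607201166
390 412 268 292
cup 479 384
comb 186 194
toothbrush 360 237
grille 241 325
top 116 [0.5367 0.1868 0.101 ] 0.10617074069096422
229 249 252 272
cup 136 219
comb 511 243
toothbrush 323 319
grille 337 165
```

View pics/scene_endc.png

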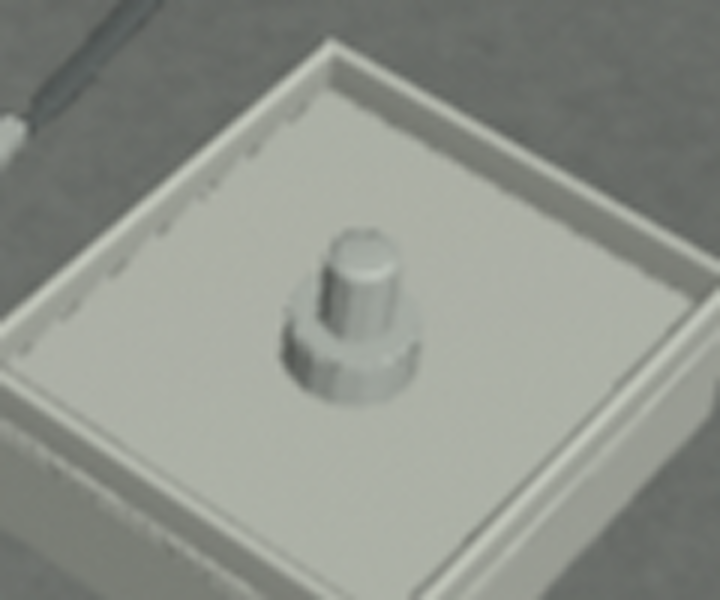

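View pics/top_end.png

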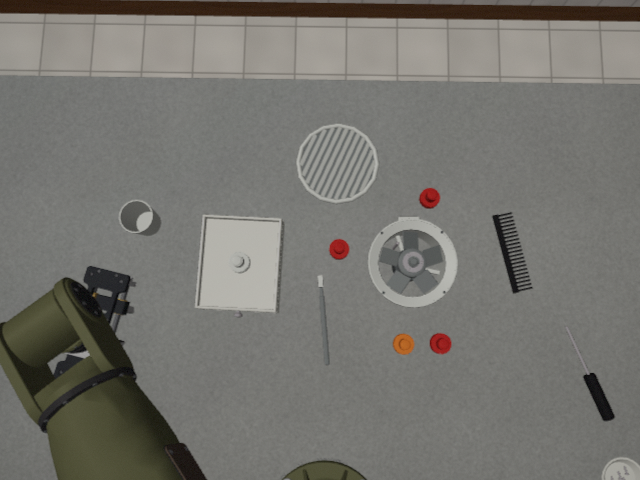

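The nut stands upright mid-tray, at (239,263) in the top view and (403,282) in the scene view. The bystanders are where they were, and the arm is clear of everything.

```bash
python3 -c "
from cell import *
job_done(); print(observe()['clock'])"
```

```text
the job is handed in; nothing more can be done
the job is handed in; nothing more can be done
```

The spinner nut is off the fan and standing dome up near the middle of the ceramic tray. The job was handed in at about 37 s of robot time; no verdict was reported.

**Undoing the nut:** I found it from both cameras, with its top at about 0.142 m, and centred the jaws on it with light grips in two directions. Gripped at about 55 N, I turned it clockwise 128° in small steps and let it climb about 6.4 mm. Side forces stayed around 2 N or less in the readings. A pull test at 36° found it still held by the thread, after about 0.7 mm of free play. At 128° it was free, with only its own weight on the wrist.

**Placing it:** It was lowered slowly and stopped at first contact with the tray, reading about 5.5 N. I then eased the grip off before opening.

**Last checks:**
- **Nut position:** In the camera data its top is about 50 mm above the tray floor, and it is within 5 mm of the centre in x and y.
- **Bystanders:** The cup, comb, toothbrush and grille look unmoved in the pictures; the networks' small shifts of up to 4 pixels are within their usual scatter.
- **Robot:** The arm was parked clear, touching nothing.

**Disagreements:**
- The wrist torque readings never showed the stated 0.2–0.4 N m at break-loose (0.14 N m at most). They were only sampled between steps, so I judged it loose from the climb, the pull test and the pictures.
- The nut touched the tray about 2.5 mm lower than I had calculated, so it may have slipped a little in the grip or been seated slightly higher than I measured.

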